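# Turn the specimen carousel to the reader

### The arm

A 6-joint arm with a two-finger parallel gripper is mounted at the origin on the work surface. World frame = base frame: x ahead of the robot, y to its left, z up, the work surface at z = 0. Lengths are in m, angles in rad, forces in N, time in s.
With the tool pointing down it reaches from about 0.35 to 0.775 m from the base axis. Payload 5.5 kg.
Tool frame: the origin (TCP) lies between the finger pads; the fingertips stand 8 mm ahead of it and the grasp point (between the pads) lies 11 mm behind it; z points along the fingers, y is the line along which they close (so a half turn about z gives the same grasp; the last joint's range is limited). The gripper opens to 85 mm and grips with 20 to 120 N. Pads are 22 mm wide; open, the fingers measure 114 mm over their backs; the gripper's body (76 mm by 85 mm) begins 54 mm behind the grasp point. The pads swing forward as they close: fully open they stand 13 mm farther back than shut.
Start: joints at [-1.346, 0.313, 0.046, 1.304, 0, 1.431], TCP at [0.205, -0.537, 0.239] pointing down, gripper open.
Joint ranges: [-2.76, 2.76], [-0.86, 1.69], [-1.03, 1.26], [-2.2, 2.34], [-1.47, 1.5], [-3.14, 3.14]. Speed limits (rad/s): [2.57, 2.57, 3.14, 3.14, 3.14, 3.14].

### API

Orientations are given as a unit quaternion [w, x, y, z].
In Python, from workcell import status, vision, job gives the robot as it stands. The module is installed in compiled form; this text tells all that it offers.
- The arm moves only by the tool apply_moves, never from a script. Its argument "moves" is one flat list of numbers, 6 for each row, row after row: the shift along the world's x, y, z in units of 25 mm (1.0 is 25 mm), then the turn, a rotation vector about the world's x, y, z in rad. In form: [x, y, z, rx, ry, rz, x, y, z, rx, ry, rz, ...]. A call has 1 to 20 rows; each row is the pose to reach, as a shift and turn from the pose commanded when the call began; what a row does not reach only later rows make up. A row lasts 1/12 s, in which the tool goes at most 41.7 mm and 7.16 degrees, less where a joint would pass 70% of its speed; a pose out of reach is approached as far as the arm can. A call with a gripper value outside its range is refused whole. "claw" is the opening in per cent of the stroke, from 0 (shut) to 100 (fully open), set as the call begins (left out, the last holds). The fingers move at their own pace and stop on an object; "newtons" is the grip in N (left out, the last holds). Time passes only in rows, so rows that repeat a pose let the fingers close. It gives the time, the measured TCP pose, the force, the opening and the grip force at its end, in the units of the state.
- status.get_state(): the state, without advancing time (a new reading comes with each control period).
- vision.read_camera(name): name is "side" or "top"; returns a dict with "image" (480x640x3 uint8, blue, green, red), "camera_matrix" (3x3 intrinsics, pixels), "dist_coeffs" ([k1, k2, p1, p2, k3] as OpenCV has them; the pictures are not rectified), "camera_from_world" (4x4, takes a point from world to camera coordinates). Camera axes: x right, y down, z forward; pixel columns grow to the right and rows downward; lengths in m; the calibration is good to about 2 mm. A picture is of the moment at which its call begins. There is no depth.
- job.hand_in(): hands the job in; it is judged then, once.
The state is a dict: "clock": time; "joint_pos": joint angles; "qvel": joint speeds; "tau": joint torques, N m; "tcp_pos": TCP position; "orientation": TCP orientation; "wrist_force": force on the tool from outside, world axes, zero at the start; "ft_torque": the same for the moment, N m; "finger_gap": finger opening in m; "grip_force": force on a finger pad.
Only numpy, scipy, OpenCV 4.12 (cv2) and the standard library are available. Lean on these libraries where they do the work, as an engineer would, in place of code of your own. Each camera call takes 0.05 s, during which the arm holds its last target. There are 200 camera calls.

### The job

Push on an arm of the specimen carousel with a finger to turn it until the tall narrow-necked vial stands squarely in front of the reader's nose, then let go and leave the carousel at rest there. Do not touch the vial or the squat jars, which all stay seated in their cups, and leave the bottle, beaker and pot beside it where they are.

Things in the scene. Friction and masses are not known exactly. Their poses are not given: they have to be found in the camera images.
- stand: fixed grey reader stand. Origin on the bench under the carousel's vertical axle; x axis from the axle to the reader. Foot 110 mm wide, 12 mm high, round the axle; a bar 40 mm wide, 12 mm high runs from it under the arms along +x to the reader: a white block, x 180 to 250 mm, 80 mm wide, 82 mm high, with a steel nose 60 mm above the bench reaching in to x = 151 mm.
- reader_spot (a point): the point the reader's nose looks at: 120 mm from the axle on the stand's +x axis, 60 mm above the bench, 31 mm in front of the nose's end. The vial's own upright axis must pass here.
- carousel: aluminium five-armed carousel turning either way, without stops, about the axle. Origin on the bench on the axle; x axis along one arm, the others every 72 degrees. Hub of 28 mm radius, top 56 mm high. Stiff axle: about 2 N on an arm 65 mm from the axle turns it; it stays where it is left (no spring, no detents). The round cups on the arms' ends turn with it, as do the jars in them.
- spoke_mid (a point): point on the centreline of the carousel's +x arm, 65 mm from the axle, at mid-height (45 mm). Arms are level bars 14 mm wide, underside 36 mm and top 54 mm above the bench, open air below down to the foot, bar or bench. An arm's sides are free to push on from the hub (28 mm) to the cup (100 mm from the axle); neighbouring arms are 62 mm apart, side to side, here.
- cup (a point): centre of the inner floor of the grey cup on the carousel's +x arm, 120 mm from the axle and 40 mm above the bench; all five arms have one. Outer diameter 41 mm, inside 33 mm, rim 58 mm above the bench. One cup is empty.
- vial: the vial to be read, standing loose in one of the cups: the tall one with sloping shoulders and a narrow neck and cap. 30 mm diameter body, 17 mm cap, 46 mm tall (top 86 mm above the bench); about 30 g. Brown glass and a white cap, like the jars. Origin at the centre of its underside, z up.
- jar1: squat wide-lidded jar standing in one of the carousel's cups: 30 mm diameter, 29 mm tall, with a flat white 33 mm lid that hides its brown body from above; about 30 g. Origin at the centre of its underside, z up. Not the one to be read: leave it in its cup untouched.
- jar2: squat wide-lidded jar standing in one of the carousel's cups: 30 mm diameter, 29 mm tall, with a flat white 33 mm lid that hides its brown body from above; about 30 g. Origin at the centre of its underside, z up. Not the one to be read: leave it in its cup untouched.
- jar3: squat wide-lidded jar standing in one of the carousel's cups: 30 mm diameter, 29 mm tall, with a flat white 33 mm lid that hides its brown body from above; about 30 g. Origin at the centre of its underside, z up. Not the one to be read: leave it in its cup untouched.
- bottle: amber bottle with a cap, 54 mm diameter, 100 mm tall, standing loose on the bench beside the carousel; origin at the centre of its underside. Bystander.
- beaker: open glass beaker, 64 mm diameter, 75 mm tall, standing loose on the bench beside the carousel; origin at the centre of its underside. Bystander.
- pot: white pot with a lid, 60 mm diameter, 60 mm tall, standing loose on the bench beside the carousel; origin at the centre of its underside. Bystander.
Not all that is in view belongs to the job. What is shaped like the vial but blue, pink or turquoise is not meant.

How it is judged:
On the way:
1. a finger pushes on the carousel (contact force between the fingers and carousel above 0.5 N), for 0.04 s.
At the end, for the whole second after the job is handed in: The tall vial's axis is within 8 mm (seen from above) of the reader's spot, the carousel is at rest (under 0.05 rad/s), the vial and the three jars stand upright and seated in their cups, and the bottle, beaker and pot are within 30 mm of where they stood (horizontal distance between vial and reader_spot below 0.008 m and angular speed of carousel below 0.05 rad/s and height (world z) of vial between 0.034 and 0.048 m and angle between each of vial, jar1, jar2, jar3's own z axis and vertical below 0.25 rad and height (world z) of jar1 between 0.034 and 0.048 m and height (world z) of jar2 between 0.034 and 0.048 m and height (world z) of jar3 between 0.034 and 0.048 m and distance of each of bottle, beaker, pot from where it was at the start of the episode below 0.03 m); the robot touches nothing.
It fails at once if the vial or a jar is touched by the robot (contact force between any of the fingers, the arm and vial above 0.5 N or contact force between any of the fingers, the arm and jar1 above 0.5 N or contact force between any of the fingers, the arm and jar2 above 0.5 N or contact force between any of the fingers, the arm and jar3 above 0.5 N).
It fails at once if the vial or a jar is lifted out of, or falls from, its cup (height (world z) of any of vial, jar1, jar2, jar3 above 0.056 m or height (world z) of any of vial, jar1, jar2, jar3 below 0.03 m or angle between any of vial, jar1, jar2, jar3's own z axis and vertical above 0.5 rad).
It fails at once if the bottle, beaker or pot standing by is moved by more than 30 mm (distance of any of bottle, beaker, pot from where it was at the start of the episode above 0.03 m).
It also fails if it takes over 48 s, if anything falls off the work surface, if the arm or the gripper's body presses on something with over 40 N, if the wrist force passes 120 N, or if a joint passes its speed limit or range.

## Working session

There is one attempt and no reset: what is moved stays moved. The work goes in short steps, Python scripts to look and compute and a tool call to move; the robot and the scene stay as the last step left them, time stands still between calls to the robot, and variables do not carry over. Pictures are saved under pics/ and viewed, at most 10 in all, crops included, and the job is handed in when it is done.

Besides the shell and the picture viewer there is one more tool, called after "Call:" in YAML: its name, and indented under it one key for each argument. apply_moves: Moves the arm, as the interface text tells. Its arguments: {"type":"object","properties":{"moves":{"type":"array","items":{"type":"number"}},"claw":{"type":"number"},"newtons":{"type":"number"}},"required":["moves"]}

```bash
mkdir -p pics; python3 - <<'E'
from workcell import status, vision
import cv2,numpy as np
print(status.get_state())
for n in("top","side"):
    r=vision.read_camera(n); cv2.imwrite(f"pics/{n}0.png",r["image"])
    np.savez(f"{n}.npz",**r); print(n,r["camera_matrix"],r["dist_coeffs"],r["camera_from_world"])
E
```

```text
{'clock': 0.0, 'joint_pos': array([-1.34558867e+00,  3.13975973e-01,  4.49802922e-02,  1.30359436e+00,
       -1.75346230e-05,  1.43119749e+00]), 'qvel': array([-0.00066277, -0.00130493,  0.00161076,  0.00067345,  0.00026173,
        0.00118032]), 'tau': array([-4.06003128e-04, -4.80633795e+01,  2.98531061e+01,  1.94634777e-02,
       -2.92445366e-04, -1.19373260e-05]), 'tcp_pos': array([ 0.20501722, -0.5366793 ,  0.23842329]), 'orientation': array([-8.95659366e-04,  9.83410203e-01,  1.81393408e-01, -4.71369471e-05]), 'wrist_force': array([-0.14643278,  0.26275489,  0.46956488]), 'ft_torque': array([ 0.0044863 ,  0.02574268, -0.03305261]), 'grip_force': 0.0, 'finger_gap': 0.08578992690330085}
top [[434.59949103   0.         323.78668147]
 [  0.         434.59949103 246.48881727]
 [  0.           0.           1.        ]] [-0.03825505  0.          0.          0.          0.        ] [[ 0.0047492  -0.9999487   0.00894652  0.05513504]
 [-0.98437267 -0.00624977 -0.17598691  0.55457807]
 [ 0.17603379 -0.00797091 -0.98435185  0.72953153]
 [ 0.          0.          0.          1.        ]]
side [[448.34056916   0.         317.78935708]
 [  0.         448.34056916 242.72456627]
 [  0.           0.           1.        ]] [-0.03155657  0.          0.          0.          0.        ] [[-0.87289547 -0.48778333  0.01099637  0.53363315]
 [-0.29877453  0.51657191 -0.80242585  0.19751149]
 [ 0.38572954 -0.70371933 -0.59665051  0.72052929]
 [ 0.          0.          0.          1.        ]]
```

View pics/top0.png

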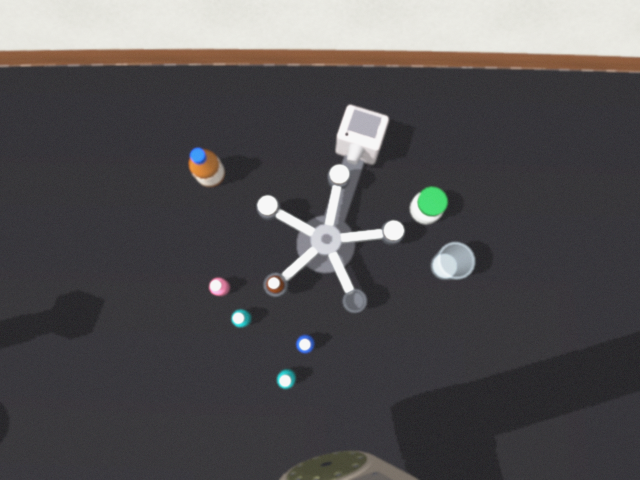

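View pics/side0.png

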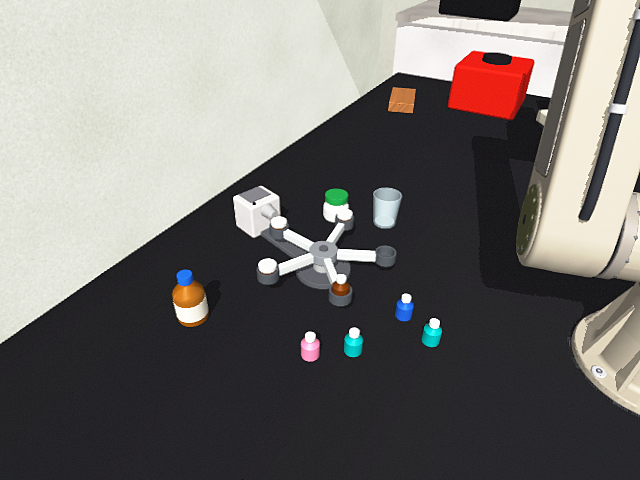

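The top view (up = +x, left = +y) shows the hub at (326,239). Jar lids are at (339,174), (267,206) and (393,231), and the empty cup is at (355,300). The reader is at (362,130).

Tall candidates:
- Brown one at (275,284), side view (340,290), seated in a cup
- Pink at (219,287)
- Turquoise at (241,318) and (286,380)
- Blue at (305,344)

Only the brown one fits: brown glass, white cap, narrow neck, in a cup. I'll confirm it with a crop and measure.

```bash
cat > h.py <<'E'
import numpy as np,cv2
def load(n,f=None):
    r=np.load(f or f"{n}.npz"); return r
def ray(r,p):
    u=cv2.undistortPoints(np.array([[p]],float),r["camera_matrix"],r["dist_coeffs"])[0,0]
    T=r["camera_from_world"]; R=T[:3,:3]; return -R.T@T[:3,3], R.T@np.array([u[0],u[1],1])
def atz(r,p,z):
    c,d=ray(r,p); return c+d*(z-c[2])/d[2]
def tri(a,pa,b,pb):
    c1,d1=ray(a,pa);c2,d2=ray(b,pb)
    s=np.linalg.lstsq(np.c_[d1,-d2],c2-c1,rcond=None)[0]
    return (c1+d1*s[0]+c2+d2*s[1])/2, np.linalg.norm(c1+d1*s[0]-c2-d2*s[1])
def proj(r,P):
    T=r["camera_from_world"]; return cv2.projectPoints(np.array(P,float).reshape(-1,3),cv2.Rodrigues(T[:3,:3])[0],T[:3,3],r["camera_matrix"],r["dist_coeffs"])[0][:,0]
E
python3 - <<'E'
from h import *
np.set_printoptions(precision=4,suppress=True)
t,s=load("top"),load("side")
for n,a,b in [("hub",(326,239),(323,249)),("vialcap",(274,283),(341,279)),("jarA",(339,174),(279,222)),("jarB",(267,206),(267,265)),("jarC",(393,231),(345,214)),("empty",(355,300),(385,254)),("bottle cap",(198,155),(184,274)),("pot",(432,201),(336,196))]:
    print(n,*tri(t,a,s,b))
h=atz(t,(326,239),.056)
for n,a,z in [("vial",(274,283),.086),("jarA",(339,174),.069),("jarB",(267,206),.069),("jarC",(393,231),.069)]:
    d=atz(t,a,z)-h; print(n,d[:2],np.hypot(*d[:2]),np.degrees(np.arctan2(d[1],d[0])))
print("hub",h)
a=cv2.resize(t["image"][80:320,180:480],None,fx=2.5,fy=2.5,interpolation=cv2.INTER_CUBIC)
cv2.imwrite("pics/topc.png",a)
E
```

```text
hub [0.5683 0.0548 0.0543] 0.0028044701509087975
vialcap [0.4863 0.1428 0.08  ] 0.0020234076233184755
jarA [0.6856 0.0316 0.0643] 0.0009857018951702303
jarB [0.6256 0.1606 0.0658] 0.0035733082448266167
jarC [ 0.5808 -0.0639  0.0645] 0.0015118159341430519
empty [0.4601 0.0033 0.0496] 0.001989266546153954
bottle cap [0.7078 0.2799 0.0977] 0.002728198729715914
pot [ 0.6403 -0.1387  0.0525] 0.002014935446116269
vial [-0.0817  0.0874] 0.11967306834518414 133.07739915732526
jarA [ 0.1169 -0.0228] 0.11907175075521306 -11.030670528113609
jarB [0.0564 0.105 ] 0.11923138362242046 61.762165591124024
jarC [ 0.0126 -0.1177] 0.11836646301429736 -83.90377473736034
hub [0.5666 0.0544 0.056 ]
```

View pics/topc.png

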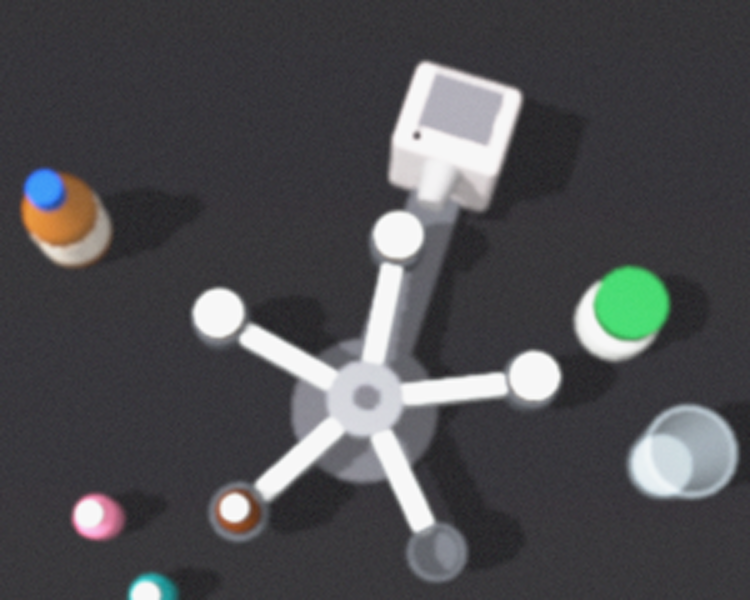

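The crop confirms the target: at crop (235,510) there is a brown body with a small white cap in a cup, while the other three cups hold flat wide lids. Next I need the stand's direction from the reader.

```bash
python3 - <<'E'
from h import *
from scipy.optimize import least_squares
np.set_printoptions(precision=4,suppress=True)
t,s=load("top"),load("side")
c=lambda u,v:(180+u/2.5,80+v/2.5)
def W(q,P):
    x,y,a=q;P=np.array(P,float);return np.c_[x+P[:,0]*np.cos(a)-P[:,1]*np.sin(a),y+P[:,0]*np.sin(a)+P[:,1]*np.cos(a),P[:,2]]
P=[(.25,.04,.082),(.25,-.04,.082),(0,0,.056)]; obs=np.array([c(423,61),c(523,92),c(366,397)])
Ps=[(0,0,.056)]; os_=np.array([(323,249)])
f=lambda q:np.r_[(proj(t,W(q,P))-obs).ravel(),(proj(s,W(q,Ps))-os_).ravel()]
r=least_squares(f,[.567,.055,-.3]);q=r.x;print(q,np.degrees(q[2]),f(q))
im=t["image"].copy();im2=s["image"].copy()
Q=[(x,y,.082) for x,y in((.18,.04),(.18,-.04),(.25,-.04),(.25,.04))]
im=cv2.resize(im,None,fx=4,fy=4,interpolation=cv2.INTER_CUBIC);im2=cv2.resize(im2,None,fx=4,fy=4,interpolation=cv2.INTER_CUBIC)
for r_,i in((t,im),(s,im2)):
    cv2.polylines(i,[np.int32(proj(r_,W(q,Q))*4+2)],True,(0,0,255),1)
    L=[(0,0,.056),(.12,0,.06),(.151,0,.06),(.18,0,.06)]
    for p in proj(r_,W(q,L)):cv2.circle(i,tuple(np.int32(p*4+2)),4,(0,255,0),-1)
    for y in(.02,-.02):cv2.polylines(i,[np.int32(proj(r_,W(q,[(.055,y,.012),(.18,y,.012)]))*4+2)],False,(255,0,255),1)
cv2.imwrite("pics/ov.png",cv2.hconcat([im[380:980,1200:1600],im2[700:1300,880:1280]]))
E
```

```text
[ 0.5659  0.0558 -0.3237] -18.546638135554563 [-0.5404 -1.4781  1.1382 -0.5714 -1.1928  0.5459  1.5347  0.0981]
```

View pics/ov.png

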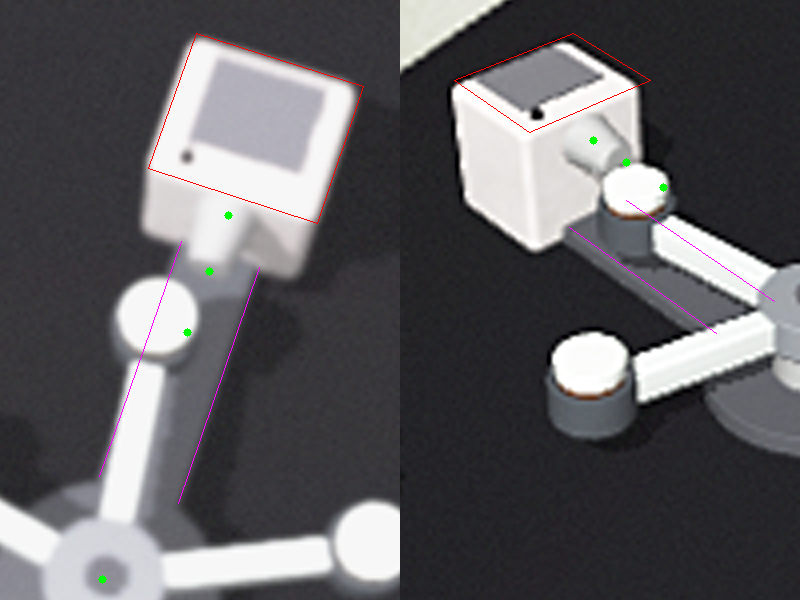

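The overlay lies within about 2 mm of the reader and bar, and the stand's +x axis points about -18°. The vial is at about 133° round the axle, so the carousel must turn about 151° clockwise. I'll push the empty cup's arm (205°) from its far side, entering the gap at 241°.

Call:
apply_moves:
  moves: [0.3,0.5,0,0,0,0.03,1,1.6,0,0,0,0.1,1.8,2.9,0,0,0,0.2,2.6,4.2,0,0,0,0.3,3.4,5.5,0,0,0,0.4,4.2,6.8,0,0,0,0.5,5,8.1,0,0,0,0.6,5.8,9.4,0,0,0,0.7,6.6,10.7,0,0,0,0.8,7.4,12,0,0,0,0.9,8.2,13.3,0,0,0,1.0,9,14.6,0,0,0,1.1,9.8,15.9,0,0,0,1.2,10.6,17.2,0,0,0,1.2,11.4,18.5,0,0,0,1.2,12.2,19.8,0,0,0,1.2,12.9,20.9,0,0,0,1.2,13.24,21.54,0,0,0,1.2,13.24,21.54,0,0,0,1.2,13.24,21.54,0,0,0,1.2]
  claw: 0
  newtons: 20

```text
clock: 1.77
tcp_pos: [0.5356, 0.0027, 0.2388]
orientation: [-0.0, 0.708, 0.706, -0.0]
wrist_force: [-0.1, -0.3, 0.3]
finger_gap: -0.0002
grip_force: 0.0
```

Call:
apply_moves:
  moves: [0,0,-0.5,0,0,0,0,0,-1.5,0,0,0,0,0,-2.5,0,0,0,0,0,-3.5,0,0,0,0,0,-4.4,0,0,0,0,0,-5,0,0,0,0,0,-5.2,0,0,0,0,0,-5.2,0,0,0,0,0,-5.2,0,0,0]

```text
clock: 2.52
tcp_pos: [0.536, 0.0006, 0.11]
orientation: [0.0, 0.71, 0.705, 0.0]
wrist_force: [0.4, -0.7, 1.2]
finger_gap: -0.0003
grip_force: 0.0
```

```bash
python3 - <<'E'
from h import *
from workcell import status,vision
a=[]
for n in("top","side"):
    r=vision.read_camera(n);np.savez(n+"1.npz",**r);a.append(r["image"][60:400,150:500] if n=="top" else r["image"][120:460,150:500])
cv2.imwrite("pics/l1.png",cv2.resize(cv2.hconcat(a),(800,389)))
s=status.get_state();print(s["tcp_pos"],s["wrist_force"],s["joint_pos"])
E
```

```text
[0.5369553  0.00076276 0.11076089] [0.08428226 0.50563104 0.50969916] [-1.48091251e-01  3.12574854e-01 -2.81434678e-01  9.74361774e-01
 -6.00431837e-05  1.42925803e+00]
```

View pics/l1.png

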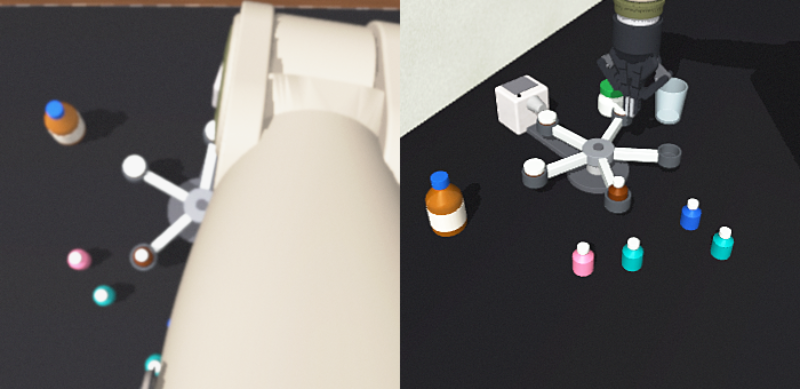

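The side view shows the closed fingers over the gap between the empty arm and jar C's arm (crop (625,123)). The top view is hidden by the arm. Descending.

Call:
apply_moves:
  moves: [0,0,-0.3,0,0,0,0,0,-0.8,0,0,0,0,0,-1.3,0,0,0,0,0,-1.8,0,0,0,0,0,-2.2,0,0,0,0,0,-2.4,0,0,0,0,0,-2.4,0,0,0,0,0,-2.4,0,0,0]

```text
clock: 3.28
tcp_pos: [0.5362, 0.0013, 0.0494]
orientation: [0.0, 0.709, 0.705, 0.0]
wrist_force: [-0.5, -0.6, -0.4]
finger_gap: -0.0002
grip_force: 0.0
```

```bash
python3 - <<'E'
import numpy as np
from workcell import status
s=status.get_state();print(s["tcp_pos"],s["wrist_force"],s["clock"])
# arc r=62 about axle from commanded 241 deg, 4 deg per row, in units of 25mm relative to 241
f=lambda a:62/25*np.array([np.cos(np.radians(a)),np.sin(np.radians(a))])
for st in (241,):
    for a in range(241,50,-5): print(a,np.round(f(a)-f(st),2))
E
```

```text
[0.53621853 0.00132105 0.0494035 ] [-0.47431302 -0.58503763 -0.37111117] 3.2833
241 [0. 0.]
236 [-0.18  0.11]
231 [-0.36  0.24]
226 [-0.52  0.39]
221 [-0.67  0.54]
216 [-0.8   0.71]
211 [-0.92  0.89]
206 [-1.03  1.08]
201 [-1.11  1.28]
196 [-1.18  1.49]
191 [-1.23  1.7 ]
186 [-1.26  1.91]
181 [-1.28  2.13]
176 [-1.27  2.34]
171 [-1.25  2.56]
166 [-1.2   2.77]
161 [-1.14  2.98]
156 [-1.06  3.18]
151 [-0.97  3.37]
146 [-0.85  3.56]
141 [-0.72  3.73]
136 [-0.58  3.89]
131 [-0.42  4.04]
126 [-0.26  4.18]
121 [-0.07  4.29]
116 [0.12 4.4 ]
111 [0.31 4.48]
106 [0.52 4.55]
101 [0.73 4.6 ]
96 [0.94 4.64]
91 [1.16 4.65]
86 [1.38 4.64]
81 [1.59 4.62]
76 [1.8  4.58]
71 [2.01 4.51]
66 [2.21 4.43]
61 [2.4  4.34]
56 [2.59 4.23]
51 [2.76 4.1 ]
```

Call:
apply_moves:
  moves: [-0.09,0.05,0,0,0,0,-0.18,0.11,0,0,0,0,-0.27,0.17,0,0,0,0,-0.36,0.24,0,0,0,0,-0.44,0.31,0,0,0,0,-0.52,0.39,0,0,0,0,-0.67,0.54,0,0,0,0,-0.8,0.71,0,0,0,0,-0.92,0.89,0,0,0,0,-1.03,1.08,0,0,0,0,-1.11,1.28,0,0,0,0,-1.18,1.49,0,0,0,0,-1.23,1.7,0,0,0,0,-1.26,1.91,0,0,0,0,-1.28,2.13,0,0,0,0,-1.27,2.34,0,0,0,0,-1.26,2.45,0,0,0,0,-1.25,2.56,0,0,0,0,-1.25,2.56,0,0,0,0]

```text
clock: 4.87
tcp_pos: [0.5043, 0.0663, 0.049]
orientation: [-0.001, 0.709, 0.705, 0.0]
wrist_force: [-0.6, -0.2, 1.3]
finger_gap: 0.0003
grip_force: 0.0
```

```bash
python3 - <<'E'
from h import *
from workcell import status,vision
a=[]
for n in("top","side"):
    r=vision.read_camera(n);np.savez(n+"2.npz",**r);a.append(r["image"][60:400,150:500] if n=="top" else r["image"][120:460,150:500])
cv2.imwrite("pics/l2.png",cv2.resize(cv2.hconcat(a),(800,389)))
s=status.get_state();print(s["tcp_pos"],s["wrist_force"],s["clock"])
E
```

```text
[0.5041628  0.06596312 0.0489501 ] [ 0.10296199 -0.82057048 -0.63777987] 4.9667
```

View pics/l2.png

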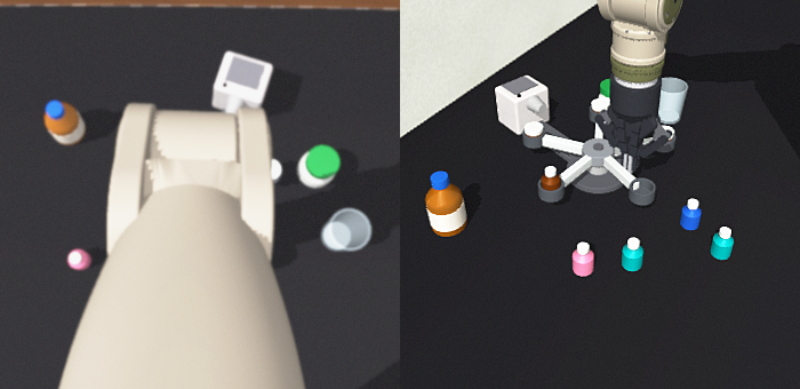

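The push works: the carousel turned, the jars and vial are seated, and the vial cap is now at side-crop (550,173). Continuing the arc to finger angle about 91°.

Call:
apply_moves:
  moves: [0.02,0.1,0,0,0,0,0.05,0.21,0,0,0,0,0.11,0.42,0,0,0,0,0.19,0.62,0,0,0,0,0.28,0.81,0,0,0,0,0.4,1.0,0,0,0,0,0.53,1.17,0,0,0,0,0.67,1.33,0,0,0,0,0.83,1.48,0,0,0,0,0.99,1.62,0,0,0,0,1.18,1.73,0,0,0,0,1.37,1.84,0,0,0,0,1.56,1.92,0,0,0,0,1.77,1.99,0,0,0,0,1.98,2.04,0,0,0,0,2.19,2.08,0,0,0,0,2.3,2.09,0,0,0,0,2.41,2.09,0,0,0,0,2.41,2.09,0,0,0,0]

```text
clock: 6.55
tcp_pos: [0.5662, 0.1178, 0.0494]
orientation: [0.0, 0.709, 0.705, 0.001]
wrist_force: [-1.4, -0.2, -1.0]
finger_gap: 0.0004
grip_force: 0.5
```

```bash
python3 - <<'E'
from h import *
from workcell import status,vision
r=vision.read_camera("side");np.savez("side3.npz",**r)
cv2.imwrite("pics/l3.png",cv2.resize(r["image"][160:340,200:440],(800,600),interpolation=cv2.INTER_CUBIC))
s=status.get_state();print(s["tcp_pos"],s["wrist_force"],s["clock"])
q=load("side")
for n,p in("before",(341,279)),("mid",(281.3,271.4)):
    d=atz(q,p,.086)[:2]-[.566,.0555];print(n,d,np.hypot(*d),np.degrees(np.arctan2(d[1],d[0])))
E
```

```text
[0.56612216 0.11784908 0.04949263] [ 0.01181643 -0.85226635 -0.84131953] 6.6
before [-0.08149118  0.09365465] 0.12414510279622074 131.02731895545352
mid [0.01579931 0.12701418] 0.12799304419648072 82.9093936174302
```

View pics/l3.png

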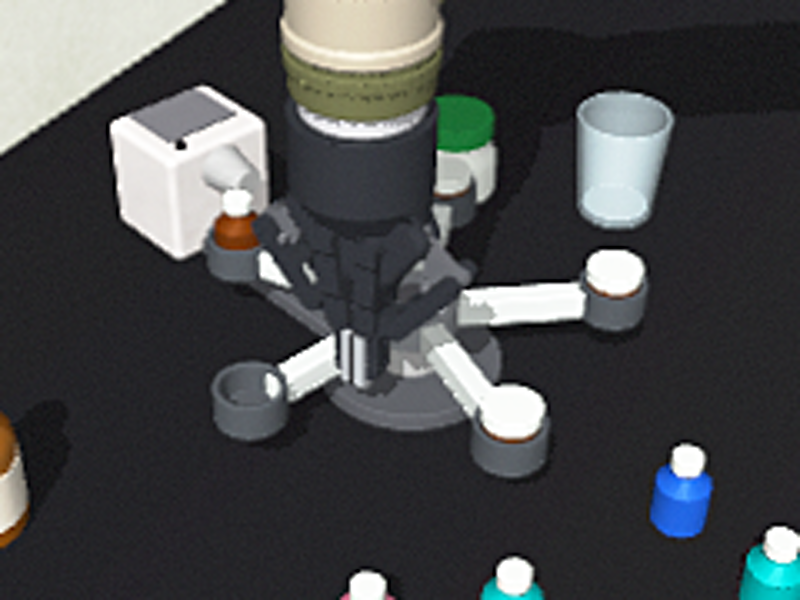

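Crop: vial cap (237,200), jar lids (615,270) and (513,410), empty cup (250,385). All are seated, and the vial is short of the nose (230,170). Fitting the carousel angle.

```bash
cat >> h.py <<'E'
from scipy.optimize import least_squares
def fit(obs,z,off,cam,guess):
    """obs px; off deg rel. to vial; returns hub-free shift + vial angle"""
    def f(q):
        a=np.radians(q[2]+np.array(off));return (proj(cam,np.c_[q[0]+.12*np.cos(a),q[1]+.12*np.sin(a),z])-obs).ravel()
    r=least_squares(f,[.566,.0555,guess]);return r.x,np.abs(r.fun).max()
E
python3 - <<'E'
from h import *
np.set_printoptions(precision=4,suppress=True)
s=load("side");t=load("top")
c=lambda u,v:(200+u*.3,160+v*.3)
print(fit(np.array([(341,279),(279,222),(267,265),(345,214)]),[.086,.069,.069,.069],[0,-144,-72,144],s,133))
print(fit(np.array([(274,283),(339,174),(267,206),(393,231)]),[.086,.069,.069,.069],[0,-144,-72,144],t,133))
print(fit(np.array([c(237,196),c(614,267),c(513,408)]),[.086,.069,.069],[0,-144,144],s,0))
E
```

```text
(array([  0.5654,   0.0606, 132.4109]), np.float64(0.4061863937466228))
(array([  0.5654,   0.0547, 132.8819]), np.float64(0.6240934551633472))
(array([0.5674, 0.0576, 0.1176]), np.float64(0.6034769950289842))
```

The vial is at about 0°, so about 18° remains, then back off and lift.

Call:
apply_moves:
  moves: [0.1,0,0,0,0,0,0.22,-0.01,0,0,0,0,0.33,-0.02,0,0,0,0,0.43,-0.03,0,0,0,0,0.54,-0.05,0,0,0,0,0.64,-0.07,0,0,0,0,0.72,-0.1,0,0,0,0,0.77,-0.11,0,0,0,0,0.77,-0.11,0,0,0,0,0.77,-0.11,0,0,0,0]

```text
clock: 7.43
tcp_pos: [0.5851, 0.1148, 0.0495]
orientation: [0.0, 0.709, 0.705, 0.001]
wrist_force: [-0.1, -0.8, -1.1]
finger_gap: 0.0002
grip_force: 0.4
```

```bash
python3 - <<'E'
from h import *
from workcell import status,vision
r=vision.read_camera("side");np.savez("side4.npz",**r)
cv2.imwrite("pics/l4.png",cv2.resize(r["image"][160:340,200:440],(800,600),interpolation=cv2.INTER_CUBIC))
s=status.get_state();print(s["tcp_pos"],s["wrist_force"],s["clock"])
E
```

```text
[0.58509441 0.11487191 0.04954521] [-0.82794497  0.22794268 -0.25527837] 7.4833
```

View pics/l4.png

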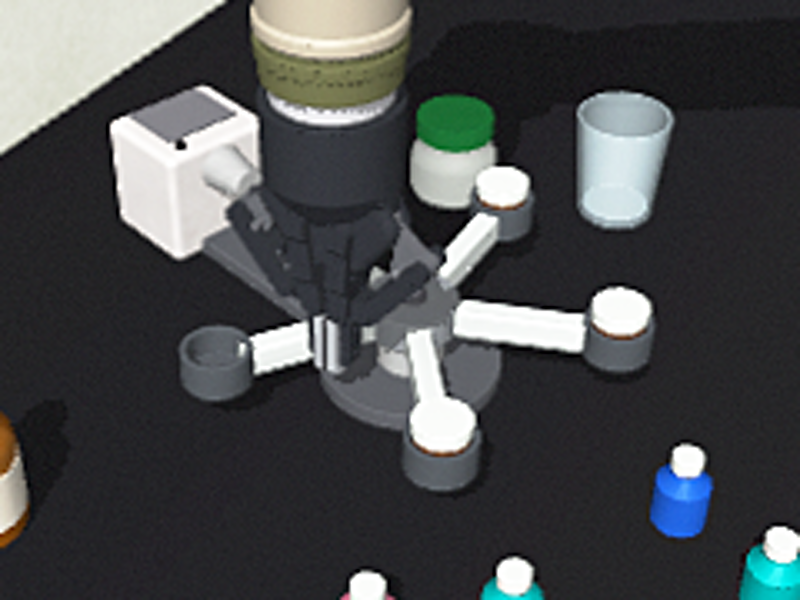

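Lids are now at crop (503,186), (620,310) and (442,424), and the vial is hidden behind the gripper. Backing off, lifting and clearing the view.

Call:
apply_moves:
  moves: [-0.15,0.05,0,0,0,0,-0.3,0.1,0,0,0,0,-0.3,0.1,0,0,0,0,-0.3,0.1,0.3,0,0,0,-0.3,0.1,1.0,0,0,0,-0.3,0.1,2.0,0,0,0,-0.3,0.1,3.2,0,0,0,-0.3,0.1,4.5,0,0,0,-0.3,0.1,5.5,0,0,0,-0.3,0.1,6,0,0,0,-0.3,-0.6,6,0,0,0,-0.6,-2,6,0,0,0,-1,-3.5,6,0,0,0,-1.4,-5,6,0,0,0,-1.8,-6.5,6,0,0,0,-2.2,-8,6,0,0,0,-2.6,-9.5,6,0,0,0,-3,-11,6,0,0,0,-3.4,-12.5,6,0,0,0,-3.8,-13.5,6,0,0,0]

```text
clock: 9.15
tcp_pos: [0.489, -0.226, 0.2003]
orientation: [0.001, 0.71, 0.704, -0.0]
wrist_force: [0.9, -0.3, 0.5]
finger_gap: 0.0001
grip_force: 0.0
```

Call:
apply_moves:
  moves: [0,-1,0,0,0,0,0,-2.2,0,0,0,0,0,-3.4,0,0,0,0,0,-4,0,0,0,0,0,-4,0,0,0,0,0,-4,0,0,0,0]

```text
clock: 9.65
tcp_pos: [0.4892, -0.323, 0.1995]
orientation: [-0.0, 0.71, 0.704, 0.0]
wrist_force: [0.5, 0.2, 0.2]
finger_gap: -0.0001
grip_force: 0.0
```

```bash
python3 - <<'E'
from h import *
from workcell import status,vision
a=[]
for n in("top","side"):
    r=vision.read_camera(n);np.savez(n+"5.npz",**r);a.append(cv2.resize(r["image"][90:320,240:440] if n=="top" else r["image"][170:320,230:430],(400,460 if n=="top" else 300),interpolation=cv2.INTER_CUBIC))
b=np.zeros((460,400,3),np.uint8);b[:300]=a[1]
cv2.imwrite("pics/l5.png",cv2.hconcat([a[0],b]))
s=status.get_state();print(s["tcp_pos"],s["wrist_force"],s["clock"])
s=load("side");c=lambda u,v:(200+u*.3,160+v*.3)
print(fit(np.array([c(503,183),c(620,307),c(442,422)]),[.069]*3,[-72,-144,144],s,-18))
E
```

```text
[ 0.48931931 -0.32155839  0.19947199] [-0.02039215  0.06963358 -0.17022518] 9.75
(array([  0.56712055,   0.05892242, -17.93899632]), np.float64(0.33746043975259))
```

View pics/l5.png

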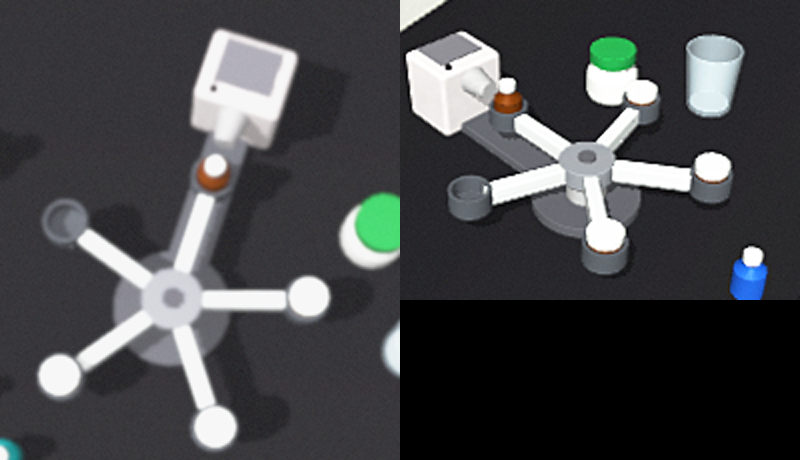

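The vial now stands in line with the nose in both views: top-crop cap (214,165), nose (230,125), hub (173,297). I'll make one numeric check of the stand angle, per camera.

```bash
python3 - <<'E'
from h import *
t,s=load("top"),load("side")
def W(q,P):
    x,y,a=q;P=np.array(P,float);return np.c_[x+P[:,0]*np.cos(a)-P[:,1]*np.sin(a),y+P[:,0]*np.sin(a)+P[:,1]*np.cos(a),P[:,2]]
c=lambda u,v:(180+u/2.5,80+v/2.5); d=lambda u,v:((480+u-.0)/4,(700+v)/4)
B,R,L,F=(.25,.04,.082),(.25,-.04,.082),(.18,.04,.082),(.18,-.04,.082)
H=(0,0,.056)
# side view: left corner = +y/back? determine by proj
print(proj(s,W((.566,.0555,-.32),[B,R,L,F]))*4-[480,700])
for cam,P,o in((t,[B,R,H],[c(423,61),c(523,92),c(366,397)]),(s,[B,R,L,F,H],[d(452,85),d(565,40),d(533,138),d(642,84),(323,249)])):
    o=np.array(o);r=least_squares(lambda q:(proj(cam,W(q,P))-o).ravel(),[.566,.0555,-.32]);print(r.x,np.degrees(r.x[2]),np.abs(r.fun).max())
g=lambda u,v:(240+u/2,90+v/2)
print(fit(np.array([g(214,164),g(308,296),g(214,427),g(60,376)]),[.086,.069,.069,.069],[0,-72,-144,144],t,-18))
E
```

```text
[[451.90346622  79.33926444]
 [569.98730994  31.75900318]
 [527.3491987  130.64585199]
 [647.14991615  78.78944182]]
[ 0.56471835  0.05437248 -0.31693202] -18.15886711593709 1.2207113331486426
[ 0.56429703  0.05914875 -0.31605136] -18.10840931337187 2.016740782528416
(array([  0.56624189,   0.05496079, -17.77283915]), np.float64(0.6113047289427982))
```

The stand is at about -18.1° and the vial at about -17.8°, an error of about 1 mm, with the arm clear. Handing in.

```bash
python3 -c "
from workcell import job
print(job.hand_in())"
```

```text
the job is handed in; nothing more can be done
None
```

I turned the carousel about 151° clockwise and handed the job in; by my camera measurement the tall vial is about 1 mm off the reader's spot, the carousel is at rest and the arm is clear, but no verdict was returned.

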